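# Crank the endoscope tilt stand on to its next division and lock it

### The job

Set the endoscope stand one division further, so that its index points at the red line of the drum: press the crank down until its spring-lifted clutch bites and keep it pressed, gently, with about 15 N and never more than 20 N, while you wind the crank clockwise (seen from above) as many turns as it takes. Then let the crank spring up and push the red-balled clamp lever down, fully home, to lock the stand. Do not touch the endoscope, and leave the other things where they stand.

Things in the scene. Friction and masses are not known exactly. Their poses are not given: they have to be found in the camera images.
- stand: bolted-down bench tilt stand: dark base plate 220 x 270 x 14 mm, alloy pillar and worm housing. Origin on the table at the foot of the drum's centre; z up; +y towards the crank. The drum's axle is level, along x, 105 mm up. A fixed yellow-tipped index stands over the drum's top (to 185 mm). The robot-side clamp lever sits on the axle line at x = -95 mm.
- drum (a joint): tilt of the graduated alloy drum (140 mm across, lines 10 degrees apart on rim and far face) and its endoscope, rad, grows as the endoscope's tip (-y side) rises. 0 = level; the single red line meets the index at 0.349 rad (20 degrees). It starts at 8 to 12 degrees, about one division short. Worm driven 90:1: 4 degrees per full clockwise turn of the engaged crank; self-locking, cannot be moved by pushing the drum.
- crank (a joint): angle of the crank about its upright axis, rad, grows clockwise seen from above, no end stops. 0 = the handle points along the stand's +x. It idles freely unless the clutch is engaged.
- hub (a point): centre of the crank hub's top (yellow dot), on the crank's upright axis, 222 mm up when the crank is sprung up. It goes down with the crank. Hub 32 mm across.
- handle (a point): middle of the upright black crank handle, 40 mm from the crank axis, 20 mm thick, 46 mm tall (from 23 mm below this point to 23 mm above; crank arm right below it). A sleeve that spins freely on its pin, so it can stay gripped at a fixed orientation while the crank turns. Nothing else stands as high as its lower end near its circle. When sprung up this point is 235 mm above the table.
- sleeve: the crank on its spring-lifted sleeve, with hub, handle and a steel shroud (56 mm across) hiding the clutch face. Origin on the crank axis, 200 mm up when sprung up, at (-20, 75) mm of the stand. Pushed down (spring 2 to 4 N) it meets the worm's clutch face after 3 to 17 mm: where is not measured, it must be felt. From there it yields about 1 mm per 14 N.
- worm: the upright brass worm with the dark clutch disc, 52 mm across, on top, below the crank. Origin on the crank axis, 170 mm up. Dry drag 0.07 N m: 2 N along the circle at the handle. The clutch slips when the crank is pushed with less than about 10 N (a little more or less), carries well at 15 N, and its faces are marked above 25 N between them.
- clamp (a joint): clamp lever on the robot side of the stand, rad. 0 to 0.15 = free (lever slanting up, about 57 degrees above level, towards -y), 1.0 = level, against its stop = locked. Stiff (0.3 to 0.45 N m, 5 to 9 N pushing down on its ball), stays where it is left.
- ball (a point): centre of the red ball, 23 mm across, at the end of the 75 mm clamp lever. The lever swings down about the axle line (105 mm up) in a plane square to the stand's x; locked, the ball is at (-95, -75, 105) mm of the stand. Free to push from above.
- endoscope: steel endoscope with black eyepiece strapped in its cradle on the far side of the drum, 240 mm long along y; do not touch. Origin on its axis, 60 mm beyond the drum's centre in x.
- chart: loose white dotted test plate, 70 x 50 mm foot, 130 mm tall, near the endoscope's tip; leave alone. Origin under its foot.
- specula_cup: loose white cup, 64 mm across, 50 mm tall; leave alone. Origin under it.
- spray_a: loose amber bottle, 52 mm across, 130 mm tall; leave alone. Origin under it.
- spray_b: loose amber bottle, the twin of spray_a; leave alone. Origin under it.
- mirror_jar: loose amber jar, 68 mm across, with mirrors sticking out to 190 mm; leave alone. Origin under it.
- lens_cleaner: loose white bottle with blue cap, 40 mm across, 90 mm tall; leave alone. Origin under it.
- lens_dish: loose steel dish, 160 x 90 x 28 mm; leave alone. Origin under it.

How it is judged:
By the outcome, as a careful person would: the job done as asked, in the order asked, and still so for the second after the job is handed in, with the robot touching nothing.
It also fails if it takes over 72 s, if anything falls off the work surface, if the arm or the gripper's body presses on something with over 40 N, if the wrist force passes 120 N, or if a joint passes its speed limit or range.

### The arm

A 6-joint arm with a two-finger parallel gripper is mounted at the origin on the work surface. World frame = base frame: x ahead of the robot, y to its left, z up, the work surface at z = 0. Lengths are in mm, angles in rad, forces in N, time in s.
With the tool pointing down it reaches from about 350 to 875 mm from the base axis. Payload 4.2 kg.
Tool frame: the origin (TCP) lies midway between the tips of the shut fingers; the grasp point (between the pads) lies 19 mm behind it; z points along the fingers, y is the line along which they close (so a half turn about z gives the same grasp; the last joint's range is limited). The gripper opens to 85 mm and grips with 20 to 120 N. Pads are 22 mm wide; open, the fingers measure 114 mm over their backs; the gripper's body (76 mm by 85 mm) begins 54 mm behind the grasp point. The pads swing forward as they close: fully open they stand 13 mm farther back than shut.
Start: joints at [-1.042, 0.385, 0.008, 0, -1.194, -0.259], TCP at [166.603, -602.364, 231.312] pointing down, gripper open.
Joint ranges: [-3.14, 3.14], [-1.21, 2.06], [-1.07, 1.41], [-3.16, 2.05], [-2.99, -0.16], [-3.1, 3.1]. Speed limits (rad/s): [2.79, 2.79, 3.14, 3.14, 3.14, 3.14].

### API

Orientations are given as a unit quaternion [x, y, z, w].
In Python, from bench import sensors, get_image, camera_params, job_done gives the robot as it stands.
- The arm moves only by the tool servo_tool, never from a script. Its argument "motion" is a list of rows, each an object with "travel": the shift along the tool's x, y, z as a fraction of full scale, a list of three; "rot": the turn, a rotation vector about the tool's x, y, z as a fraction of full scale, a list of three; "hand": the opening, from 0 (shut) to 1 (fully open). In form: [{"travel": [x, y, z], "rot": [wx, wy, wz], "hand": hand}, ...]. A call has 1 to 10 rows; each row shifts and turns the commanded pose from where the row before left it, along the tool's axes as they then stand; what a row does not reach is not made up. Full scale, the value 1, is 25 cm for a shift and 360 degrees for a turn. A row lasts 1/12 s, in which the tool goes at most 41.7 mm and 7.16 degrees, less where a joint would pass 70% of its speed; a pose out of reach is approached as far as the arm can. A call with a number of a shift or a turn outside -1 to 1 is refused whole. A call with a gripper value outside its range is refused whole. The fingers move at their own pace and stop on an object; the grip force is fixed at half the most. Time passes only in rows, so rows that do not move let the fingers close. It gives the time, the measured TCP pose, the force, the opening and the grip force at its end, in the units of the state.
- sensors.read_state(): the state, without advancing time (a new reading comes with each control period).
- get_image(name): name is "scene" or "side" or "wrist"; returns (picture, depth): 384x512x3 uint8, red, green, blue; 384x512 float32, mm along the optical axis (not along the pixel's ray), 0 where there is no reading.
- camera_params(name): a dict with "camera_matrix" (3x3 intrinsics, pixels), "R" (3x3) and "t" (3): a world point X has camera coordinates R X + t; the wrist camera has in their place "mount" (4x4, takes a point from camera to tool coordinates, whose origin is the TCP and whose axes are the flange's). Camera axes: x right, y down, z forward; pixel columns grow to the right and rows downward; lengths in mm; the calibration is good to about 2 mm. A picture is of the moment at which its call begins: read the wrist's pose just before it. camera_params takes no time and is no camera call.
- job_done(): hands the job in; it is judged then, once.
The state is a dict: "clock": time; "joints": joint angles; "joint_vel": joint speeds; "joint_efforts": joint torques, N m; "position": TCP position; "ee_rot": TCP orientation; "contact_force": force on the tool from outside, world axes, zero at the start; "wrist_torque": the same for the moment, N m; "gripper_width": finger opening in mm; "grasp_force": force on a finger pad.
Only numpy, scipy, OpenCV 4.12 (cv2) and the standard library are available. Lean on these libraries where they do the work, as an engineer would, in place of code of your own. Each camera call takes 0.05 s, during which the arm holds its last target. There are 200 camera calls.

## Working session

There is one attempt and no reset: what is moved stays moved. The work goes in short steps, Python scripts to look and compute and a tool call to move; the robot and the scene stay as the last step left them, time stands still between calls to the robot, and variables do not carry over. Pictures are saved under pics/ and viewed, at most 12 in all, crops included, and the job is handed in when it is done.

Besides the shell and the picture viewer there is one more tool, called as name([rows], argument=value, ...), one row to a line, values as JSON. servo_tool: Moves the arm, as the interface text tells. Its arguments: {"type":"object","properties":{"motion":{"type":"array"}},"required":["motion"]}

```bash
ls; mkdir -p pics
cat > h.py <<'E'
import numpy as np, cv2
from bench import sensors, get_image, camera_params, job_done
def grab(n,f):
    p,d=get_image(n); cv2.imwrite('pics/'+f+'.png',p[:,:,::-1]); np.savez('pics/'+f+'.npz',p=p,d=d); return p,d
def world(n,u,v,d):
    c=camera_params(n);K=np.array(c['camera_matrix']);R=np.array(c['R']);t=np.array(c['t'])
    return R.T@(np.linalg.inv(K)@[u,v,1]*d-t)
def ray(n,u,v,z):
    c=camera_params(n);K=np.array(c['camera_matrix']);R=np.array(c['R']);t=np.array(c['t'])
    o=-R.T@t; r=R.T@np.linalg.inv(K)@[u,v,1]; return o+r*(z-o[2])/r[2]
E
python3 - <<'E'
from h import *
a,_=grab('scene','s1'); b,_=grab('side','d1')
s=sensors.read_state(); print(s)
for n in('scene','side'):
    c=camera_params(n);R=np.array(c['R']);print(n,-R.T@np.array(c['t']),R[2],c['camera_matrix'])
E
```

```text
pics
{'clock': 0.1, 'joints': array([-1.04239619e+00,  3.85445092e-01,  6.74237167e-03, -4.49455052e-04,
       -1.19400112e+00, -2.58601711e-01]), 'joint_vel': array([-2.95556483e-04,  9.06222295e-05,  2.93040641e-03,  8.34742228e-04,
       -9.35848136e-04, -9.93658537e-04]), 'joint_efforts': array([-3.82844983e-04, -3.93319917e+01,  1.88929975e+01,  4.19791684e+00,
       -2.60135268e-03,  8.68181644e-06]), 'position': array([ 166.46126949, -601.8696369 ,  230.34182444]), 'ee_rot': array([-1.34408243e-01,  9.90925563e-01,  9.60953667e-04, -1.72773893e-04]), 'contact_force': array([ 0.52076527,  0.44959006, -0.35036588]), 'wrist_torque': array([ 0.06979612, -0.02373045, -0.01406127]), 'grasp_force': 0.0, 'gripper_width': 85.52354602779148}
scene [1130.42574365 -825.5599359  1570.31875401] [-0.33919411  0.47714941 -0.81072548] [[491.17000918   0.         259.84690164]
 [  0.         491.17000918 182.94720043]
 [  0.           0.           1.        ]]
side [-128.76769567  710.88736419  847.92768482] [ 0.56131489 -0.59836359 -0.57173998] [[361.61859465   0.         252.83323789]
 [  0.         361.61859465 188.78542119]
 [  0.           0.           1.        ]]
```

View pics/s1.png

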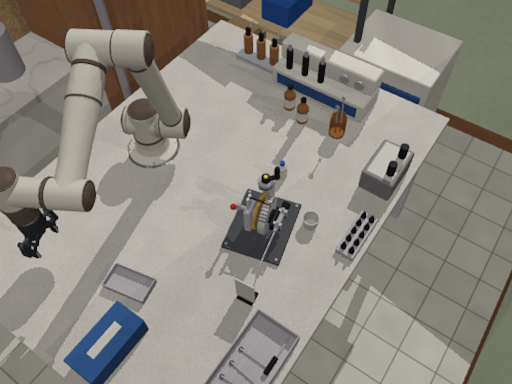

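View pics/d1.png

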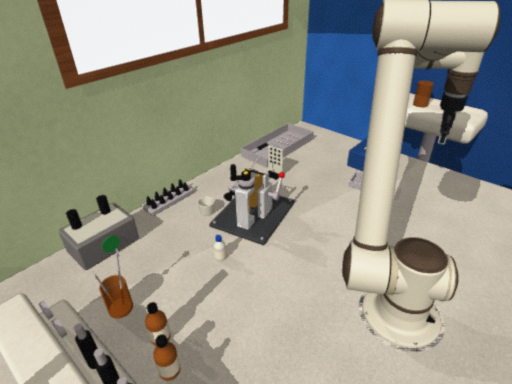

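Run:
```python
from h import *
a=np.load('pics/s1.npz');b=np.load('pics/d1.npz')
A=cv2.resize(a['p'][155:265,215:315],None,fx=5,fy=5,interpolation=cv2.INTER_CUBIC)
B=cv2.resize(b['p'][155:245,205:305],None,fx=5,fy=5,interpolation=cv2.INTER_CUBIC)
I=np.zeros((550,800,3),np.uint8)
I=np.hstack([A[:,:400*1+100][:, :400],B[:,:400][:450] if 0 else np.vstack([B[:,:400],np.zeros((100,400,3),np.uint8)])])
cv2.imwrite('pics/c1.png',I[:,:,::-1])
for n,x,(u0,v0,u1,v1) in(('scene',a,(215,155,330,270)),('side',b,(205,155,305,245))):
    p=x['p'];h=cv2.cvtColor(p,cv2.COLOR_RGB2HSV)
    for nm,lo,hi in(('red',(0,170,90),(6,255,255)),('red2',(174,170,90),(180,255,255)),('yel',(22,150,120),(35,255,255)),('black',(0,0,0),(180,255,30)),('plate',(0,0,25),(180,110,75))):
        m=cv2.inRange(h,lo,hi);k=np.zeros_like(m);k[v0:v1,u0:u1]=m[v0:v1,u0:u1]
        c,l,st,ce=cv2.connectedComponentsWithStats(k)
        for i in range(1,c):
            if st[i,4]>=3:
                dd=np.median(x['d'][l==i]);print(n,nm,st[i],ce[i].round(1),world(n,*ce[i],dd).round(0))
```

```text
scene red [231 204   5   5  21] [233. 206.] [ 526. -135.  175.]
scene yel [264 175   4   4  10] [265.3 176.1] [566.   1. 224.]
scene black [262 167  18  16  93] [271.9 176.2] [585.  14. 223.]
scene black [282 202   8   7  35] [285.7 205.2] [650.   7. 108.]
scene black [268 210   8  13  43] [271.3 215.8] [638. -67. 124.]
scene black [275 212   5   9  10] [276.9 215.6] [647. -45. 104.]
scene black [270 224   4   6  16] [271.1 226.2] [658. -98. 114.]
scene plate [275 167   5   9  14] [278.  169.9] [598.  30. 251.]
scene plate [262 175   2   2   3] [262.3 175.3] [556.  -2. 224.]
scene plate [263 175  12   5  23] [269.1 177.4] [579.   6. 221.]
scene plate [274 178   6   2   6] [276.5 178.8] [597.  24. 205.]
scene plate [264 180   8   4   8] [267.5 181.9] [577.  -2. 202.]
scene plate [260 187  12   4  20] [265.1 188.8] [577. -17. 178.]
scene plate [242 191   6  15  31] [244.8 198.4] [475.  -4.  18.]
scene plate [250 197  16   7  29] [256.9 199.4] [581. -72. 184.]
scene plate [263 200  38  66 695] [279.9 238. ] [683. -77.  28.]
scene plate [ 222  206   58   54 1236] [248.7 237.3] [ 588. -137.   25.]
side red [278 172   6   6  24] [280.8 174.6] [ 520. -124.  171.]
side yel [244 171   4   3  11] [245.4 172.1] [566.   3. 224.]
side black [231 166  19  14 105] [239.  174.9] [575.  25. 219.]
side black [270 172   8   7  33] [273.1 174.8] [ 696. -296.   13.]
side black [225 192   9   8  40] [228.7 195.5] [641.  16. 101.]
side plate [231 165  12  16  44] [234.3 172.2] [585.  35. 230.]
side plate [244 170  18  11  37] [251.9 173.6] [593. -56. 178.]
side plate [269 171   9   8  20] [271.8 174.8] [ 702. -295.   11.]
side plate [236 179   7   1   7] [239. 179.] [575.  25. 203.]
side plate [240 185  14   4  26] [247.3 186.9] [548.  16. 180.]
side plate [ 210  191   85   54 1654] [253.4 219.7] [554. -16.  19.]
```

View pics/c1.png

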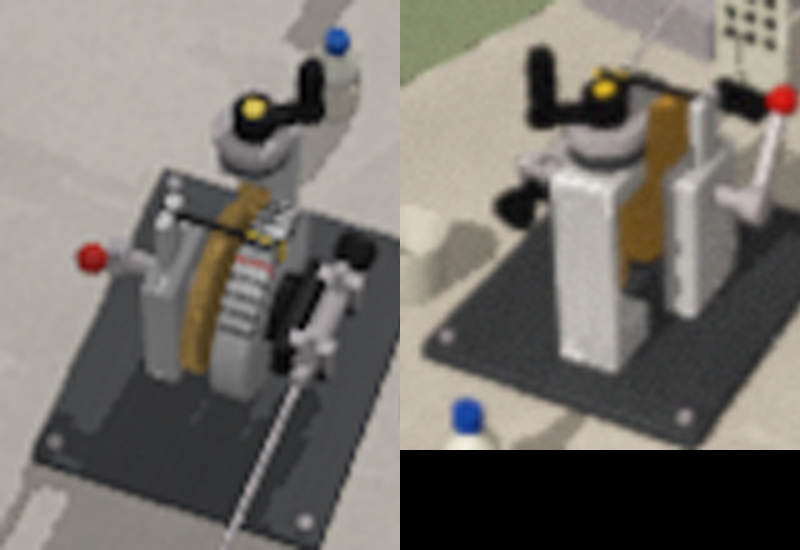

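servo_tool([
  {"travel": [0, 0, -0.15], "rot": [0, 0, 0], "hand": 1},
  {"travel": [0, 0, -0.15], "rot": [0, 0, 0], "hand": 1},
  {"travel": [-0.09, 0.07, -0.1], "rot": [0, 0, 0], "hand": 1},
  {"travel": [-0.12, 0.1, -0.05], "rot": [0, 0, 0], "hand": 1},
  {"travel": [-0.12, 0.1, 0], "rot": [0, 0, 0], "hand": 1},
  {"travel": [-0.12, 0.1, 0], "rot": [0, 0, 0], "hand": 1},
  {"travel": [-0.12, 0.1, 0], "rot": [0, 0, 0], "hand": 1},
  {"travel": [-0.12, 0.1, 0], "rot": [0, 0, 0], "hand": 1},
  {"travel": [-0.12, 0.1, 0], "rot": [0, 0, 0], "hand": 1},
  {"travel": [-0.12, 0.1, 0], "rot": [0, 0, 0], "hand": 1},
])

```text
clock: 0.93
position: [339.8, -353.0, 343.5]
ee_rot: [-0.134, 0.991, 0.0, -0.0]
contact_force: [0.5, -1.0, -0.0]
gripper_width: 84.9
grasp_force: 0.0
```

servo_tool([
  {"travel": [-0.12, 0.1, 0], "rot": [0, 0, 0], "hand": 1},
  {"travel": [-0.12, 0.1, 0], "rot": [0, 0, 0], "hand": 1},
  {"travel": [-0.12, 0.1, 0], "rot": [0, 0, 0], "hand": 1},
  {"travel": [-0.12, 0.1, 0], "rot": [0, 0, 0], "hand": 1},
  {"travel": [-0.12, 0.1, 0], "rot": [0, 0, 0], "hand": 1},
  {"travel": [-0.12, 0.1, 0], "rot": [0, 0, 0], "hand": 1},
  {"travel": [-0.12, 0.1, 0], "rot": [0, 0, 0], "hand": 1},
  {"travel": [-0.12, 0.1, 0], "rot": [0, 0, 0], "hand": 1},
  {"travel": [-0.12, 0.1, 0], "rot": [0, 0, 0], "hand": 1},
  {"travel": [0, 0, 0], "rot": [0, 0, 0], "hand": 1},
])

```text
clock: 1.77
position: [542.4, -61.4, 341.9]
ee_rot: [-0.137, 0.991, 0.001, -0.001]
contact_force: [-0.0, -0.6, -1.1]
gripper_width: 85.7
grasp_force: 0.0
```

```bash
cat >> h.py <<'E'
from scipy.spatial.transform import Rotation as Ro
def wray(u,v,s,z):
    c=camera_params('wrist');K=np.array(c['camera_matrix']);M=np.array(c['mount'])
    T=np.eye(4);T[:3,:3]=Ro.from_quat(s['ee_rot']).as_matrix();T[:3,3]=s['position'];G=T@M
    r=G[:3,:3]@np.linalg.inv(K)@[u,v,1];o=G[:3,3];return o+r*(z-o[2])/r[2]
def wpix(X,s):
    c=camera_params('wrist');K=np.array(c['camera_matrix']);M=np.array(c['mount'])
    T=np.eye(4);T[:3,:3]=Ro.from_quat(s['ee_rot']).as_matrix();T[:3,3]=s['position'];q=np.linalg.inv(T@M)@[*X,1]
    q=K@q[:3];return q[:2]/q[2]
E
python3 - <<'E'
from h import *
print(ray('scene',265.3,176.1,222),ray('side',245.4,172.1,222),camera_params('wrist'))
s=sensors.read_state();print(s['clock'],s['position'],s['ee_rot'],s['joints'])
p,d=grab('wrist','w1')
for X in([566,2,222],[597,29,258],[523,-130,168]):print(wpix(X,s))
E
```

```text
[565.29077024   2.24901847 222.        ] [567.84263957   1.67278439 222.        ] {'camera_matrix': array([[316.46100528,   0.        , 256.28895961],
       [  0.        , 316.46100528, 196.95520369],
       [  0.        ,   0.        ,   1.        ]]), 'mount': array([[ 1.94644363e-03, -9.48876693e-01, -3.15640987e-01,
         8.05738769e+01],
       [ 9.99998103e-01,  1.82465056e-03,  6.81380308e-04,
         7.82942666e-01],
       [-7.06113905e-05, -3.15641714e-01,  9.48878445e-01,
        -1.42639759e+02],
       [ 0.00000000e+00,  0.00000000e+00,  0.00000000e+00,
         1.00000000e+00]])}
1.7667 [542.38912905 -61.36494435 341.93179287] [-1.37076511e-01  9.90560079e-01  5.38252065e-04 -6.85585332e-04] [ 1.83797654e-01  1.91382316e-01  1.17239140e-02 -1.15714980e-03
 -1.39245793e+00 -1.47936893e+00]
[315.09524097 231.86969816]
[341.04230467 290.5473322 ]
[193.91430816 137.73897634]
```

View pics/w1.png

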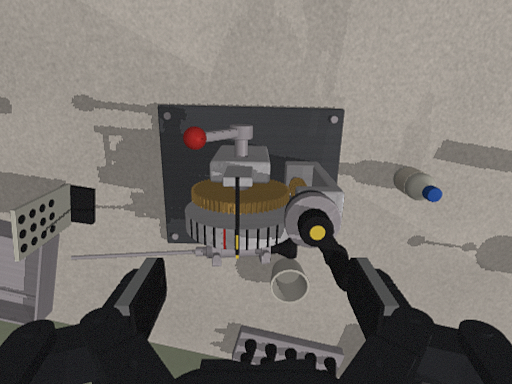

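Run:
```python
from h import *
print(ray('scene',277,168.7,258),ray('side',232.8,166,258))
# mid handle
print(ray('scene',276.8,173,235),ray('side',233,173,235))
d=np.load('pics/s1.npz')['d'];K=d[160:185,258:284]
for n in('scene','side'):
    x=np.load('pics/%s1.npz'%n[0] if n=='scene' else 'pics/d1.npz');D=x['d'];P=[]
    for v in range(150,200):
        for u in range(220,300):
            if D[v,u]>0:
                w=world(n,u,v,D[v,u])
                if 234<w[2]<275 and abs(w[0]-590)<40 and abs(w[1]-20)<40:P.append(w)
    P=np.array(P);print(len(P),P.mean(0),P.min(0),P.max(0))
s=sensors.read_state();R=Ro.from_quat(s['ee_rot']).as_matrix();print(R.round(3))
h=wray(317.3,232.3,s,222);b=wray(195,138,s,168);print(h,b)
```

```text
[595.42746391  27.94327713 258.        ] [582.54439619  42.17310302 258.        ]
[595.66042928  27.15154504 235.        ] [579.56354208  45.91671139 235.        ]Traceback (most recent call last):
  File "<stdin>", line 11, in <module>
  File "h.py", line 6, in world
    c=camera_params(n);K=np.array(c['camera_matrix']);R=np.array(c['R']);t=np.array(c['t'])
ValueError: time passes only in moves, steps and waits
```

Run:
```python
from h import *
for n,f in(('scene','s1'),('side','d1'),('wrist','w1')):
    x=np.load(f'pics/{f}.npz');D=x['d'];c=camera_params(n);K=np.array(c['camera_matrix'])
    v,u=np.mgrid[:384,:512];C=np.linalg.inv(K)@np.stack([u*D,v*D,D]).reshape(3,-1)
    if n=='wrist':
        M=np.array(c['mount']);s=sensors.read_state();T=Ro.from_quat(s['ee_rot']).as_matrix();W=T@(M[:3,:3]@C+M[:3,3:])+s['position'][:,None]
    else: W=np.array(c['R']).T@(C-np.array(c['t'])[:,None])
    W=W.T;rgb=x['p'].reshape(-1,3)
    m=(abs(W[:,0]-580)<45)&(abs(W[:,1]-10)<50)&(rgb.max(1)<70)
    for a,b in((200,222),(226,245),(245,262)):
        k=m&(W[:,2]>a)&(W[:,2]<b)
        if n=='wrist': k&=np.hypot(W[:,0]-567,W[:,1]-2)>22
        if k.any():print(n,a,b,k.sum(),np.median(W[k],0).round(1),W[k].min(0).round(),W[k].max(0).round())
s=sensors.read_state();print(wray(317.3,232.3,s,222),wray(195,138,s,168),s['clock'])
```

```text
scene 200 222 69 [580.6  15.  211.3] [555. -15. 201.] [601.  35. 222.]
scene 226 245 21 [596.4  24.3 233.9] [560. -16. 226.] [600.  37. 244.]
scene 245 262 22 [594.1  27.5 254.4] [589.  21. 246.] [600.  36. 261.]
side 200 222 100 [568.6  19.6 210.7] [551. -12. 201.] [596.  46. 222.]
side 226 245 25 [586.4  38.7 236.5] [582.  31. 226.] [592.  46. 245.]
side 245 262 19 [587.8  39.1 251.8] [582.  31. 245.] [592.  45. 258.]
wrist 200 222 305 [581.6  25.  211.2] [571.  12. 200.] [599.  42. 222.]
wrist 226 245 232 [582.4  25.4 235.1] [578.  22. 226.] [596.  37. 245.]
wrist 245 262 222 [587.   26.2 252.4] [579.  23. 245.] [596.  31. 259.]
[564.31934919   2.06354898 222.        ] [ 521.20577095 -131.03499065  168.        ] 1.8167
```

servo_tool([
  {"travel": [-0.1, 0.1, 0], "rot": [0, 0, 0], "hand": 1},
  {"travel": [-0.1, 0.1, 0], "rot": [0, 0, 0], "hand": 1},
  {"travel": [-0.09, 0.11, 0], "rot": [0, 0, 0], "hand": 1},
  {"travel": [0, 0, 0.1], "rot": [0, 0, 0], "hand": 1},
  {"travel": [0, 0, 0.1], "rot": [0, 0, 0], "hand": 1},
  {"travel": [0, 0, 0.1], "rot": [0, 0, 0], "hand": 1},
  {"travel": [0, 0, 0.05], "rot": [0, 0, 0], "hand": 1},
  {"travel": [0, 0, 0], "rot": [0, 0, 0], "hand": 1},
  {"travel": [0, 0, 0], "rot": [0, 0, 0], "hand": 1},
])

```text
clock: 2.57
position: [588.5, 27.0, 256.1]
ee_rot: [-0.134, 0.991, -0.0, -0.001]
contact_force: [-0.6, 0.1, 1.1]
gripper_width: 85.3
grasp_force: 0.0
```

Run:
```python
from h import *
s=sensors.read_state();print(s['clock'],s['position'],s['ee_rot'],s['contact_force'])
p,d=grab('wrist','w2')
```

```text
2.5667 [588.50074625  27.03875633 256.10755553] [-1.34114796e-01  9.90965483e-01 -3.72971307e-04 -7.02573102e-04] [-0.59611449  0.06232353  1.10409263]
```

View pics/w2.png

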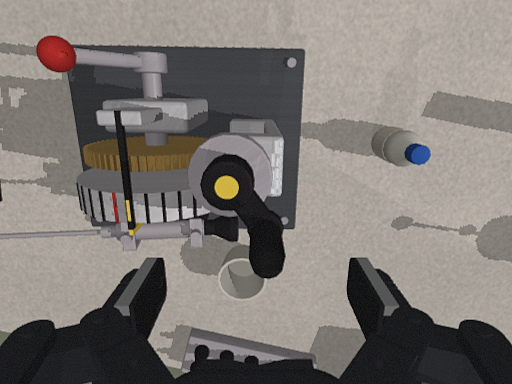

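Run:
```python
from h import *
s=sensors.read_state()
h=wray(227,187,s,222);k=wray(267,261,s,258);print(h,k,k-h,np.hypot(*(k-h)[:2]),wray(56,53,s,168))
R=Ro.from_quat(s['ee_rot']).as_matrix();print((R.T@(k-s['position']))/250)
```

```text
[567.04958546   4.26967987 222.        ] [588.31229649  33.66947075 258.        ] [21.26271103 29.39979088 36.        ] 36.282924137719895 [ 523.67932322 -129.45892797  168.        ]
[-0.00345309  0.02554136 -0.00260113]
```

servo_tool([
  {"travel": [-0.013, 0.024, 0], "rot": [0, 0, 0], "hand": 1},
  {"travel": [0, 0, 0.06], "rot": [0, 0, 0], "hand": 1},
  {"travel": [0, 0, 0.055], "rot": [0, 0, 0], "hand": 1},
  {"travel": [0, 0, 0], "rot": [0, 0, 0], "hand": 1},
  {"travel": [0, 0, 0], "rot": [0, 0, 0], "hand": 0},
  {"travel": [0, 0, 0], "rot": [0, 0, 0], "hand": 0},
  {"travel": [0, 0, 0], "rot": [0, 0, 0], "hand": 0},
  {"travel": [0, 0, 0], "rot": [0, 0, 0], "hand": 0},
  {"travel": [0, 0, 0], "rot": [0, 0, 0], "hand": 0},
  {"travel": [0, 0, 0], "rot": [0, 0, 0], "hand": 0},
])

```text
clock: 3.45
position: [590.8, 34.7, 228.3]
ee_rot: [-0.135, 0.991, 0.0, 0.001]
contact_force: [0.0, 0.2, 2.5]
gripper_width: 17.6
grasp_force: 58.5
```

servo_tool([
  {"travel": [0, 0, 0], "rot": [0, 0, 0], "hand": 0},
  {"travel": [0, 0, 0], "rot": [0, 0, 0], "hand": 0},
  {"travel": [0, 0, 0], "rot": [0, 0, 0], "hand": 0},
  {"travel": [0, 0, 0], "rot": [0, 0, 0], "hand": 0},
])

```text
clock: 3.78
position: [590.8, 34.7, 228.0]
ee_rot: [-0.135, 0.991, -0.0, 0.001]
contact_force: [1.0, -0.2, 2.7]
gripper_width: 17.7
grasp_force: 58.5
```

servo_tool([
  {"travel": [0, 0, 0.004], "rot": [0, 0, 0], "hand": 0},
  {"travel": [0, 0, 0.004], "rot": [0, 0, 0], "hand": 0},
  {"travel": [0, 0, 0], "rot": [0, 0, 0], "hand": 0},
  {"travel": [0, 0, 0], "rot": [0, 0, 0], "hand": 0},
])

```text
clock: 4.12
position: [590.6, 34.8, 225.6]
ee_rot: [-0.135, 0.991, 0.0, 0.0]
contact_force: [0.8, 1.7, 2.4]
gripper_width: 17.7
grasp_force: 58.6
```

servo_tool([
  {"travel": [0, 0, 0.004], "rot": [0, 0, 0], "hand": 0},
  {"travel": [0, 0, 0], "rot": [0, 0, 0], "hand": 0},
  {"travel": [0, 0, 0], "rot": [0, 0, 0], "hand": 0},
])

```text
clock: 4.37
position: [590.5, 34.8, 224.6]
ee_rot: [-0.135, 0.991, 0.0, 0.0]
contact_force: [1.2, 1.3, 2.6]
gripper_width: 17.7
grasp_force: 58.6
```

servo_tool([
  {"travel": [0, 0, 0.004], "rot": [0, 0, 0], "hand": 0},
  {"travel": [0, 0, 0], "rot": [0, 0, 0], "hand": 0},
  {"travel": [0, 0, 0], "rot": [0, 0, 0], "hand": 0},
])

```text
clock: 4.62
position: [590.5, 34.8, 223.6]
ee_rot: [-0.135, 0.991, 0.0, 0.0]
contact_force: [0.6, 2.3, 3.1]
gripper_width: 17.8
grasp_force: 58.6
```

servo_tool([
  {"travel": [0, 0, 0.004], "rot": [0, 0, 0], "hand": 0},
  {"travel": [0, 0, 0], "rot": [0, 0, 0], "hand": 0},
  {"travel": [0, 0, 0], "rot": [0, 0, 0], "hand": 0},
])

```text
clock: 4.87
position: [590.5, 34.7, 222.6]
ee_rot: [-0.134, 0.991, 0.0, 0.0]
contact_force: [1.6, 1.4, 2.5]
gripper_width: 17.8
grasp_force: 58.6
```

servo_tool([
  {"travel": [0, 0, 0.004], "rot": [0, 0, 0], "hand": 0},
  {"travel": [0, 0, 0], "rot": [0, 0, 0], "hand": 0},
  {"travel": [0, 0, 0], "rot": [0, 0, 0], "hand": 0},
])

```text
clock: 5.12
position: [590.7, 34.7, 222.1]
ee_rot: [-0.135, 0.991, -0.0, 0.001]
contact_force: [1.4, 2.0, 4.7]
gripper_width: 17.9
grasp_force: 58.9
```

servo_tool([
  {"travel": [0, 0, 0.002], "rot": [0, 0, 0], "hand": 0},
  {"travel": [0, 0, 0], "rot": [0, 0, 0], "hand": 0},
  {"travel": [0, 0, 0], "rot": [0, 0, 0], "hand": 0},
])

```text
clock: 5.37
position: [590.8, 34.7, 221.9]
ee_rot: [-0.135, 0.991, -0.0, 0.001]
contact_force: [0.9, 1.9, 6.3]
gripper_width: 17.7
grasp_force: 59.0
```

servo_tool([
  {"travel": [0, 0, 0.006], "rot": [0, 0, 0], "hand": 0},
  {"travel": [0, 0, 0], "rot": [0, 0, 0], "hand": 0},
  {"travel": [0, 0, 0], "rot": [0, 0, 0], "hand": 0},
])

```text
clock: 5.62
position: [591.1, 34.7, 221.4]
ee_rot: [-0.135, 0.991, -0.0, 0.001]
contact_force: [0.1, 1.9, 9.2]
gripper_width: 18.0
grasp_force: 59.4
```

servo_tool([
  {"travel": [0, 0, 0.008], "rot": [0, 0, 0], "hand": 0},
  {"travel": [0, 0, 0], "rot": [0, 0, 0], "hand": 0},
  {"travel": [0, 0, 0], "rot": [0, 0, 0], "hand": 0},
  {"travel": [0, 0, 0], "rot": [0, 0, 0], "hand": 0},
])

```text
clock: 5.95
position: [591.7, 34.4, 220.9]
ee_rot: [-0.135, 0.991, -0.001, 0.002]
contact_force: [-0.9, 1.6, 13.2]
gripper_width: 17.6
grasp_force: 59.8
```

servo_tool([
  {"travel": [0, 0, 0.004], "rot": [0, 0, 0], "hand": 0},
  {"travel": [-0.0134, -0.0212, 0], "rot": [0, 0, 0], "hand": 0},
  {"travel": [-0.01, -0.023, 0], "rot": [0, 0, 0], "hand": 0},
  {"travel": [-0.0062, -0.0243, 0], "rot": [0, 0, 0], "hand": 0},
  {"travel": [-0.0024, -0.025, 0], "rot": [0, 0, 0], "hand": 0},
])

```text
clock: 6.37
position: [605.6, 14.0, 220.4]
ee_rot: [-0.135, 0.991, -0.001, 0.002]
contact_force: [-2.5, 1.9, 16.4]
gripper_width: 17.7
grasp_force: 60.0
```

servo_tool([
  {"travel": [0.0016, -0.0251, -0.001], "rot": [0, 0, 0], "hand": 0},
  {"travel": [0.0055, -0.0245, 0], "rot": [0, 0, 0], "hand": 0},
  {"travel": [0.0092, -0.0233, 0], "rot": [0, 0, 0], "hand": 0},
  {"travel": [0.0128, -0.0216, 0], "rot": [0, 0, 0], "hand": 0},
  {"travel": [0.016, -0.0193, 0], "rot": [0, 0, 0], "hand": 0},
  {"travel": [0.0188, -0.0166, 0], "rot": [0, 0, 0], "hand": 0},
])

```text
clock: 6.87
position: [599.1, -21.3, 220.6]
ee_rot: [-0.135, 0.991, -0.0, 0.003]
contact_force: [-1.3, 4.5, 14.1]
gripper_width: 17.5
grasp_force: 60.0
```

Run:
```python
from h import *
s=sensors.read_state();print(s['position'],s['contact_force'],np.hypot(*(s['position'][:2]-[566.5,3])))
```

```text
[599.11886972 -21.27579782 220.6131932 ] [-1.25307851  4.48777778 14.13771565] 40.66085366917485
```

servo_tool([
  {"travel": [0.0212, -0.0134, 0.001], "rot": [0, 0, 0], "hand": 0},
  {"travel": [0.023, -0.01, 0.001], "rot": [0, 0, 0], "hand": 0},
  {"travel": [0.0243, -0.0062, 0], "rot": [0, 0, 0], "hand": 0},
  {"travel": [0.025, -0.0024, 0], "rot": [0, 0, 0], "hand": 0},
  {"travel": [0.0251, 0.0016, 0], "rot": [0, 0, 0], "hand": 0},
])

```text
clock: 7.28
position: [574.2, -36.8, 220.8]
ee_rot: [-0.135, 0.991, -0.001, 0.005]
contact_force: [2.4, 1.9, 15.0]
gripper_width: 17.5
grasp_force: 60.0
```

servo_tool([
  {"travel": [0.0245, 0.0055, 0], "rot": [0, 0, 0], "hand": 0},
  {"travel": [0.0233, 0.0092, 0], "rot": [0, 0, 0], "hand": 0},
  {"travel": [0.0216, 0.0128, 0], "rot": [0, 0, 0], "hand": 0},
  {"travel": [0.0193, 0.016, 0], "rot": [0, 0, 0], "hand": 0},
  {"travel": [0.0166, 0.0188, 0], "rot": [0, 0, 0], "hand": 0},
])

```text
clock: 7.7
position: [543.7, -30.4, 220.6]
ee_rot: [-0.135, 0.991, -0.002, 0.004]
contact_force: [-0.4, -3.9, 14.8]
gripper_width: 17.7
grasp_force: 60.0
```

Third quarter.

servo_tool([
  {"travel": [0.0134, 0.0212, 0], "rot": [0, 0, 0], "hand": 0},
  {"travel": [0.01, 0.023, 0], "rot": [0, 0, 0], "hand": 0},
  {"travel": [0.0062, 0.0243, 0], "rot": [0, 0, 0], "hand": 0},
  {"travel": [0.0024, 0.025, 0], "rot": [0, 0, 0], "hand": 0},
  {"travel": [-0.0016, 0.0251, 0], "rot": [0, 0, 0], "hand": 0},
])

```text
clock: 8.12
position: [526.7, -4.1, 220.3]
ee_rot: [-0.135, 0.991, -0.002, 0.001]
contact_force: [-2.9, -3.9, 18.0]
gripper_width: 17.6
grasp_force: 60.2
```

servo_tool([
  {"travel": [-0.0055, 0.0245, -0.004], "rot": [0, 0, 0], "hand": 0},
  {"travel": [-0.0092, 0.0233, -0.002], "rot": [0, 0, 0], "hand": 0},
  {"travel": [-0.0128, 0.0216, 0], "rot": [0, 0, 0], "hand": 0},
  {"travel": [-0.016, 0.0193, 0], "rot": [0, 0, 0], "hand": 0},
  {"travel": [-0.0188, 0.0166, 0], "rot": [0, 0, 0], "hand": 0},
])

```text
clock: 8.53
position: [533.9, 26.4, 220.6]
ee_rot: [-0.135, 0.991, -0.001, 0.0]
contact_force: [-3.9, -0.8, 14.6]
gripper_width: 17.7
grasp_force: 60.0
```

servo_tool([
  {"travel": [-0.0212, 0.0134, 0.001], "rot": [0, 0, 0], "hand": 0},
  {"travel": [-0.023, 0.01, 0], "rot": [0, 0, 0], "hand": 0},
  {"travel": [-0.0243, 0.0062, 0], "rot": [0, 0, 0], "hand": 0},
  {"travel": [-0.025, 0.0024, 0], "rot": [0, 0, 0], "hand": 0},
  {"travel": [-0.0251, -0.0016, 0], "rot": [0, 0, 0], "hand": 0},
])

```text
clock: 8.95
position: [561.5, 42.7, 220.8]
ee_rot: [-0.135, 0.991, -0.0, 0.001]
contact_force: [-3.0, 2.3, 14.9]
gripper_width: 17.8
grasp_force: 59.9
```

servo_tool([
  {"travel": [-0.0245, -0.0055, 0], "rot": [0, 0, 0], "hand": 0},
  {"travel": [-0.0233, -0.0092, 0], "rot": [0, 0, 0], "hand": 0},
  {"travel": [-0.0216, -0.0128, 0], "rot": [0, 0, 0], "hand": 0},
  {"travel": [-0.0193, -0.016, 0], "rot": [0, 0, 0], "hand": 0},
  {"travel": [-0.0166, -0.0188, 0], "rot": [0, 0, 0], "hand": 0},
])

```text
clock: 9.37
position: [591.6, 34.6, 220.8]
ee_rot: [-0.135, 0.991, -0.001, 0.002]
contact_force: [-2.2, 1.5, 12.9]
gripper_width: 17.7
grasp_force: 59.8
```

Run:
```python
from h import *
a,_=grab('scene','s2'); w,_=grab('wrist','w3')
b=np.load('pics/s1.npz')['p']
f=lambda p:cv2.resize(p[185:245,240:290],None,fx=7,fy=7,interpolation=cv2.INTER_CUBIC)
I=np.hstack([f(b),f(a)]);I=np.vstack([I[:390]]);print(I.shape)
w0=np.load('pics/w2.npz')['p'][170:245,60:210];w1=w[150:260,40:240]
g=cv2.resize(w1,(350,192),interpolation=cv2.INTER_CUBIC);g0=cv2.resize(w0,(350,192),interpolation=cv2.INTER_CUBIC)
cv2.imwrite('pics/c2.png',np.vstack([I,np.hstack([g0,g])])[:,:,::-1])
```

```text
(390, 700, 3)
```

View pics/c2.png

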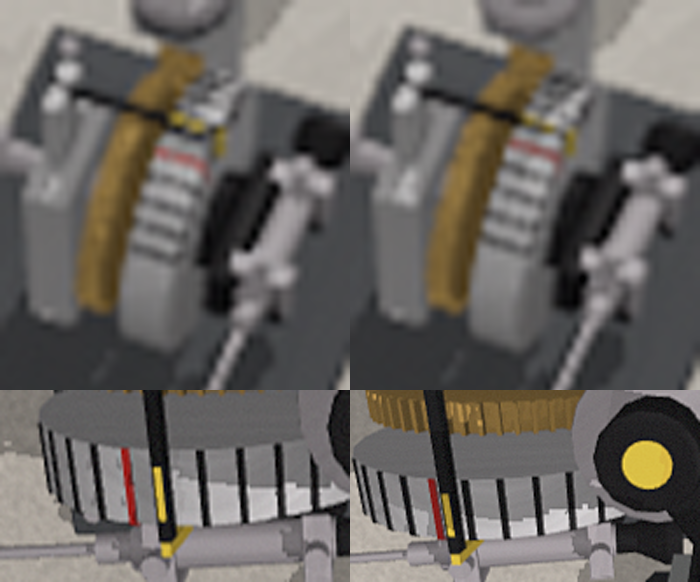

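```bash
cat >> h.py <<'E'
H=np.array([566.5,3.]);yaw=np.radians(15.6);X=np.array([np.cos(yaw),np.sin(yaw)]);Y=np.array([-X[1],X[0]])
O=H+20*X-75*Y
def drum(f,s,box=None):
    p=np.load(f'pics/{f}.npz')['p'];h=cv2.cvtColor(p,cv2.COLOR_RGB2HSV)
    c=camera_params('wrist');K=np.linalg.inv(np.array(c['camera_matrix']));M=np.array(c['mount'])
    T=np.eye(4);T[:3,:3]=Ro.from_quat(s['ee_rot']).as_matrix();T[:3,3]=s['position'];G=T@M
    def st(v): return np.array([v[:2]@X,v[:2]@Y,v[2]])
    o=st(G[:3,3]-[*O,105])
    for nm,m in(('red',cv2.inRange(h,(0,150,60),(8,255,255))|cv2.inRange(h,(172,150,60),(180,255,255))),('yel',cv2.inRange(h,(22,140,100),(36,255,255)))):
        for r in((70,) if nm=='red' else (70,73,76,80)):
            res=[]
            for v,u in np.argwhere(m):
                d=st(G[:3,:3]@K@[u,v,1]);a=d[1:]@d[1:];b=o[1:]@d[1:];q=b*b-a*(o[1:]@o[1:]-r*r)
                if q<0: continue
                t=(-b-np.sqrt(q))/a;P=o+t*d
                if 5<P[0]<50 and abs(P[1])<40: res.append([P[0],np.degrees(np.arctan2(-P[1],P[2])),u,v,-P[1]])
            if res:
                R=np.array(res);bx=[(k,R[(R[:,0]//6)==k//6]) for k in range(6,50,6)]
                print(f,nm,r,'cam y %.0f'%o[1],[(int(k),len(q),round(float(np.mean(q[:,1])),2),round(float(np.mean(q[:,2])),1)) for k,q in bx if len(q)])
E
python3 - <<'E'
from h import *
print(O)
q=lambda a,b:dict(position=np.array(a),ee_rot=np.array(b))
drum('w1',q([542.389,-61.365,341.932],[-.137077,.99056,.000538,-.000686]))
drum('w2',q([588.501,27.039,256.108],[-.134115,.990965,-.000373,-.000703]))
drum('w3',sensors.read_state())
print(sensors.read_state()['contact_force'],sensors.read_state()['position'])
E
```

```text
[605.93223788 -63.8587961 ]
w1 red 70 cam y 20 [(6, 5, 11.48, 224.0), (12, 6, 11.48, 224.2), (18, 6, 11.27, 224.5)]
w1 yel 70 cam y 20 [(6, 10, 0.28, 236.5), (12, 10, 0.35, 236.5), (18, 5, 0.32, 236.6), (24, 3, 0.07, 237.0), (30, 7, 0.09, 237.0)]
w1 yel 73 cam y 20 [(6, 10, 0.13, 236.5), (12, 10, 0.2, 236.5), (18, 3, 0.1, 236.7), (24, 9, -0.07, 237.0), (30, 1, -0.05, 237.0)]
w1 yel 76 cam y 20 [(6, 10, -0.01, 236.5), (12, 10, 0.05, 236.5), (18, 1, -0.31, 237.0), (24, 10, -0.21, 237.0)]
w1 yel 80 cam y 20 [(6, 10, -0.17, 236.5), (12, 7, -0.17, 236.6), (18, 3, -0.4, 237.0), (24, 7, -0.38, 237.0)]
w2 red 70 cam y 93 [(6, 19, 11.59, 114.7), (12, 22, 11.66, 115.7), (18, 13, 11.87, 116.4)]
w2 yel 70 cam y 93 [(6, 29, 3.11, 127.6), (12, 24, 3.17, 128.5), (18, 20, 0.93, 133.1), (24, 39, 0.78, 134.4), (30, 10, 2.96, 131.5)]
w2 yel 73 cam y 93 [(6, 25, 1.98, 127.7), (12, 27, 2.01, 128.7), (18, 20, -1.57, 135.8), (24, 39, 0.45, 133.3), (30, 4, 1.85, 131.5)]
w2 yel 76 cam y 93 [(6, 28, 0.93, 127.9), (12, 23, 0.96, 128.8), (18, 25, -2.97, 137.0), (24, 35, 0.14, 132.3)]
w2 yel 80 cam y 93 [(6, 28, -0.35, 128.1), (12, 17, -0.35, 129.1), (18, 35, -3.45, 136.3), (24, 23, -0.7, 131.7)]
w3 red 70 cam y 99 [(6, 26, 7.58, 88.5), (12, 31, 7.67, 89.9), (18, 17, 7.7, 91.2)]
w3 yel 70 cam y 99 [(6, 36, 4.01, 94.9), (12, 31, 4.15, 96.2), (18, 42, 0.35, 104.8), (24, 56, 1.04, 104.9), (30, 18, 3.75, 100.8)]
w3 yel 73 cam y 99 [(6, 36, 2.56, 95.2), (12, 33, 2.61, 96.6), (18, 43, -2.22, 107.7), (24, 58, 0.77, 103.1), (30, 5, 2.27, 101.0)]
w3 yel 76 cam y 99 [(6, 35, 1.16, 95.5), (12, 34, 1.25, 96.9), (18, 47, -3.88, 109.3), (24, 51, 0.14, 102.0)]
w3 yel 80 cam y 99 [(6, 35, -0.48, 95.9), (12, 34, -1.75, 100.4), (18, 64, -3.76, 106.6), (24, 26, -0.86, 101.0)]
[-0.54511876  0.76399307 13.66916459] [592.22804806  33.94744064 220.76397099]
```

servo_tool([
  {"travel": [-0.0134, -0.0212, 0.002], "rot": [0, 0, 0], "hand": 0},
  {"travel": [-0.01, -0.023, 0], "rot": [0, 0, 0], "hand": 0},
  {"travel": [-0.0062, -0.0243, 0], "rot": [0, 0, 0], "hand": 0},
  {"travel": [-0.0024, -0.025, 0], "rot": [0, 0, 0], "hand": 0},
  {"travel": [0.0016, -0.0251, 0.001], "rot": [0, 0, 0], "hand": 0},
  {"travel": [0.0055, -0.0245, 0], "rot": [0, 0, 0], "hand": 0},
  {"travel": [0.0092, -0.0233, 0.001], "rot": [0, 0, 0], "hand": 0},
  {"travel": [0.0128, -0.0216, 0], "rot": [0, 0, 0], "hand": 0},
  {"travel": [0.016, -0.0193, 0], "rot": [0, 0, 0], "hand": 0},
  {"travel": [0.0188, -0.0166, 0], "rot": [0, 0, 0], "hand": 0},
])

```text
clock: 10.3
position: [599.2, -21.2, 220.5]
ee_rot: [-0.135, 0.991, -0.0, 0.003]
contact_force: [-1.1, 4.1, 15.7]
gripper_width: 17.8
grasp_force: 60.1
```

servo_tool([
  {"travel": [0.0212, -0.0134, 0], "rot": [0, 0, 0], "hand": 0},
  {"travel": [0.023, -0.01, 0], "rot": [0, 0, 0], "hand": 0},
  {"travel": [0.0243, -0.0062, 0], "rot": [0, 0, 0], "hand": 0},
  {"travel": [0.025, -0.0024, 0], "rot": [0, 0, 0], "hand": 0},
  {"travel": [0.0251, 0.0016, 0], "rot": [0, 0, 0], "hand": 0},
  {"travel": [0.0245, 0.0055, 0], "rot": [0, 0, 0], "hand": 0},
  {"travel": [0.0233, 0.0092, 0], "rot": [0, 0, 0], "hand": 0},
  {"travel": [0.0216, 0.0128, 0], "rot": [0, 0, 0], "hand": 0},
  {"travel": [0.0193, 0.016, 0], "rot": [0, 0, 0], "hand": 0},
  {"travel": [0.0166, 0.0188, 0], "rot": [0, 0, 0], "hand": 0},
])

```text
clock: 11.13
position: [543.6, -30.3, 220.7]
ee_rot: [-0.135, 0.991, -0.002, 0.004]
contact_force: [1.7, -3.4, 14.4]
gripper_width: 17.7
grasp_force: 59.9
```

servo_tool([
  {"travel": [0.0134, 0.0212, 0], "rot": [0, 0, 0], "hand": 0},
  {"travel": [0.01, 0.023, 0], "rot": [0, 0, 0], "hand": 0},
  {"travel": [0.0062, 0.0243, -0.001], "rot": [0, 0, 0], "hand": 0},
  {"travel": [0.0024, 0.025, -0.001], "rot": [0, 0, 0], "hand": 0},
  {"travel": [-0.0016, 0.0251, -0.001], "rot": [0, 0, 0], "hand": 0},
  {"travel": [-0.0055, 0.0245, 0], "rot": [0, 0, 0], "hand": 0},
  {"travel": [-0.0092, 0.0233, 0], "rot": [0, 0, 0], "hand": 0},
  {"travel": [-0.0128, 0.0216, 0], "rot": [0, 0, 0], "hand": 0},
  {"travel": [-0.016, 0.0193, 0], "rot": [0, 0, 0], "hand": 0},
  {"travel": [-0.0188, 0.0166, 0], "rot": [0, 0, 0], "hand": 0},
])

```text
clock: 11.97
position: [533.9, 26.4, 220.5]
ee_rot: [-0.135, 0.991, -0.001, 0.0]
contact_force: [-5.3, 0.2, 15.3]
gripper_width: 17.6
grasp_force: 60.2
```

servo_tool([
  {"travel": [-0.0212, 0.0134, 0], "rot": [0, 0, 0], "hand": 0},
  {"travel": [-0.023, 0.01, 0], "rot": [0, 0, 0], "hand": 0},
  {"travel": [-0.0243, 0.0062, 0], "rot": [0, 0, 0], "hand": 0},
  {"travel": [-0.025, 0.0024, 0], "rot": [0, 0, 0], "hand": 0},
  {"travel": [-0.0251, -0.0016, 0], "rot": [0, 0, 0], "hand": 0},
  {"travel": [-0.0245, -0.0055, 0.001], "rot": [0, 0, 0], "hand": 0},
  {"travel": [-0.0233, -0.0092, 0], "rot": [0, 0, 0], "hand": 0},
  {"travel": [-0.0216, -0.0128, 0.001], "rot": [0, 0, 0], "hand": 0},
  {"travel": [-0.0193, -0.016, 0], "rot": [0, 0, 0], "hand": 0},
  {"travel": [-0.0166, -0.0188, 0], "rot": [0, 0, 0], "hand": 0},
])

```text
clock: 12.8
position: [591.8, 34.5, 220.6]
ee_rot: [-0.135, 0.991, -0.001, 0.002]
contact_force: [-2.0, 1.7, 14.6]
gripper_width: 18.0
grasp_force: 60.0
```

servo_tool([
  {"travel": [-0.0134, -0.0212, 0], "rot": [0, 0, 0], "hand": 0},
  {"travel": [-0.01, -0.023, 0], "rot": [0, 0, 0], "hand": 0},
  {"travel": [-0.0062, -0.0243, 0], "rot": [0, 0, 0], "hand": 0},
  {"travel": [-0.0024, -0.025, 0], "rot": [0, 0, 0], "hand": 0},
  {"travel": [0.0016, -0.0251, 0], "rot": [0, 0, 0], "hand": 0},
  {"travel": [0.0055, -0.0245, 0], "rot": [0, 0, 0], "hand": 0},
  {"travel": [0.0092, -0.0233, 0.001], "rot": [0, 0, 0], "hand": 0},
  {"travel": [0.0128, -0.0216, 0], "rot": [0, 0, 0], "hand": 0},
  {"travel": [0.016, -0.0193, 0], "rot": [0, 0, 0], "hand": 0},
  {"travel": [0.0188, -0.0166, 0], "rot": [0, 0, 0], "hand": 0},
])

```text
clock: 13.63
position: [599.2, -21.2, 220.5]
ee_rot: [-0.135, 0.991, -0.0, 0.003]
contact_force: [-0.9, 4.7, 16.0]
gripper_width: 17.8
grasp_force: 60.1
```

servo_tool([
  {"travel": [0.0212, -0.0134, 0], "rot": [0, 0, 0], "hand": 0},
  {"travel": [0.023, -0.01, 0], "rot": [0, 0, 0], "hand": 0},
  {"travel": [0.0243, -0.0062, 0], "rot": [0, 0, 0], "hand": 0},
  {"travel": [0.025, -0.0024, 0], "rot": [0, 0, 0], "hand": 0},
])

```text
clock: 13.97
position: [580.0, -35.3, 220.8]
ee_rot: [-0.135, 0.991, -0.001, 0.005]
contact_force: [0.8, 3.7, 13.4]
gripper_width: 17.8
grasp_force: 60.0
```

Run:
```python
from h import *
s=sensors.read_state();print(s['position'],s['contact_force'])
w,_=grab('wrist','w4');drum('w4',s)
cv2.imwrite('pics/c4.png',cv2.resize(w[130:290,60:360],None,fx=2.5,fy=2.5,interpolation=cv2.INTER_CUBIC)[:,:,::-1])
```

```text
[580.04195201 -35.26625344 220.80466513] [ 0.76230764  3.73710296 13.39483295]
w4 red 70 cam y 36 [(6, 3, 3.05, 198.0), (12, 7, 2.9, 199.0), (18, 4, 3.11, 199.0)]
w4 yel 70 cam y 36 [(6, 32, 1.2, 201.5), (12, 33, 1.44, 201.6), (18, 25, 1.48, 201.9)]
w4 yel 73 cam y 36 [(6, 32, 0.75, 201.5), (12, 35, 0.91, 201.7), (18, 15, 1.01, 201.9)]
w4 yel 76 cam y 36 [(6, 32, 0.36, 201.5), (12, 35, 0.45, 201.8), (18, 3, 0.51, 202.0)]
w4 yel 80 cam y 36 [(6, 33, -0.17, 201.6), (12, 25, -0.14, 201.9)]
```

View pics/c4.png

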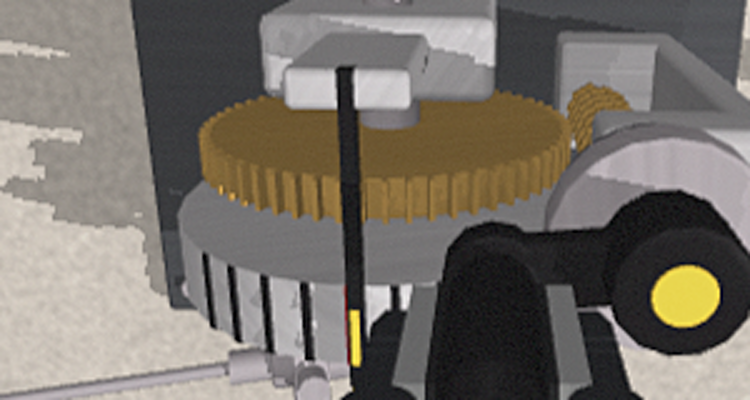

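```bash
cat >> h.py <<'E'
def cyl(u,v,s,r=70):
    c=camera_params('wrist');K=np.linalg.inv(np.array(c['camera_matrix']));M=np.array(c['mount'])
    T=np.eye(4);T[:3,:3]=Ro.from_quat(s['ee_rot']).as_matrix();T[:3,3]=s['position'];G=T@M
    st=lambda v:np.array([v[:2]@X,v[:2]@Y,v[2]])
    o=st(G[:3,3]-[*O,105]);d=st(G[:3,:3]@K@[u,v,1]);a=d[1:]@d[1:];b=o[1:]@d[1:];q=b*b-a*(o[1:]@o[1:]-r*r)
    P=o+(-b-np.sqrt(q))/a*d;return P[0],np.degrees(np.arctan2(-P[1],P[2]))
def black(f,s,vs,u0,u1):
    p=np.load(f'pics/{f}.npz')['p'].astype(int)
    for v in vs:
        g=p[v,u0:u1].sum(1);d=np.clip(np.percentile(g,70)-g-120,0,None)
        runs=[];i=0
        while i<len(d):
            if d[i]>0:
                j=i
                while j<len(d) and d[j]>0:j+=1
                k=np.arange(i,j);runs.append(u0+(k*d[i:j]).sum()/d[i:j].sum());i=j
            else:i+=1
        print(f,v,[(round(float(u),1),round(float(cyl(u,v,s)[0])),round(float(cyl(u,v,s)[1]),2)) for u in runs])
E
python3 - <<'E'
from h import *
s=sensors.read_state();black('w4',s,(246,250,254,258),138,205)
q=dict(position=np.array([542.389,-61.365,341.932]),ee_rot=np.array([-.137077,.99056,.000538,-.000686]))
black('w1',q,(232,236,240),195,270)
E
```

```text
w4 246 [(143.1, 8, 42.09), (152.7, 4, 32.1), (165.5, 1, 22.24), (181.4, -1, 12.13), (201.0, -2, 1.03)]
w4 250 [(143.5, 11, 42.22), (153.0, 7, 32.31), (165.9, 4, 22.26), (181.9, 2, 12.03), (201.1, 1, 1.13)]
w4 254 [(144.0, 14, 42.29), (153.6, 10, 32.16), (166.2, 7, 22.34), (182.2, 5, 12.04), (198.5, 4, 2.69), (204.0, 4, -0.32)]
w4 258 [(144.6, 18, 42.1), (153.9, 14, 32.33), (166.5, 10, 22.38), (182.2, 8, 12.26), (198.6, 7, 2.78), (204.0, 7, -0.19)]
w1 232 [(196.7, 9, 41.39), (204.2, 6, 31.5), (213.4, 4, 21.5), (224.0, 2, 11.27), (236.3, 1, 0.31), (246.4, 2, -8.52), (257.5, 3, -18.55), (267.7, 5, -28.66)]
w1 236 [(197.2, 14, 41.13), (204.3, 11, 31.64), (213.5, 8, 21.55), (224.2, 7, 11.28), (235.0, 6, 1.55), (238.0, 6, -1.08), (246.4, 6, -8.46), (257.4, 8, -18.48), (267.6, 10, -28.58)]
w1 240 [(196.9, 20, 41.92), (204.4, 16, 31.75), (213.7, 13, 21.48), (224.2, 11, 11.31), (234.7, 11, 1.88), (238.2, 11, -1.2), (246.4, 11, -8.45), (257.4, 12, -18.49), (267.3, 15, -28.38)]
```

servo_tool([
  {"travel": [0.0251, 0.0016, 0.002], "rot": [0, 0, 0], "hand": 0},
  {"travel": [0.0245, 0.0055, 0], "rot": [0, 0, 0], "hand": 0},
  {"travel": [0.0233, 0.0092, 0], "rot": [0, 0, 0], "hand": 0},
  {"travel": [0.0216, 0.0128, 0], "rot": [0, 0, 0], "hand": 0},
  {"travel": [0.0193, 0.016, 0], "rot": [0, 0, 0], "hand": 0},
  {"travel": [0.0166, 0.0188, -0.001], "rot": [0, 0, 0], "hand": 0},
])

```text
clock: 14.52
position: [543.8, -30.4, 220.7]
ee_rot: [-0.135, 0.991, -0.002, 0.004]
contact_force: [0.3, -3.9, 14.9]
gripper_width: 17.7
grasp_force: 60.0
```

servo_tool([
  {"travel": [0.0134, 0.0212, 0], "rot": [0, 0, 0], "hand": 0},
  {"travel": [0.01, 0.023, -0.001], "rot": [0, 0, 0], "hand": 0},
  {"travel": [0.0062, 0.0243, -0.001], "rot": [0, 0, 0], "hand": 0},
  {"travel": [0.0024, 0.025, -0.001], "rot": [0, 0, 0], "hand": 0},
  {"travel": [-0.0016, 0.0251, -0.001], "rot": [0, 0, 0], "hand": 0},
  {"travel": [-0.0055, 0.0245, 0], "rot": [0, 0, 0], "hand": 0},
  {"travel": [-0.0092, 0.0233, 0], "rot": [0, 0, 0], "hand": 0},
  {"travel": [-0.0128, 0.0216, 0], "rot": [0, 0, 0], "hand": 0},
  {"travel": [-0.016, 0.0193, 0], "rot": [0, 0, 0], "hand": 0},
  {"travel": [-0.0188, 0.0166, 0], "rot": [0, 0, 0], "hand": 0},
])

```text
clock: 15.35
position: [533.9, 26.4, 220.5]
ee_rot: [-0.135, 0.991, -0.001, 0.0]
contact_force: [-5.3, -0.7, 16.0]
gripper_width: 17.5
grasp_force: 60.2
```

servo_tool([
  {"travel": [-0.0212, 0.0134, 0], "rot": [0, 0, 0], "hand": 0},
  {"travel": [-0.023, 0.01, 0], "rot": [0, 0, 0], "hand": 0},
  {"travel": [-0.0243, 0.0062, 0], "rot": [0, 0, 0], "hand": 0},
  {"travel": [-0.025, 0.0024, 0], "rot": [0, 0, 0], "hand": 0},
  {"travel": [0, 0, 0], "rot": [0, 0, 0], "hand": 0},
  {"travel": [0, 0, 0], "rot": [0, 0, 0], "hand": 0},
])

```text
clock: 15.85
position: [556.4, 41.7, 220.8]
ee_rot: [-0.135, 0.991, -0.0, 0.003]
contact_force: [-1.5, 2.8, 14.7]
gripper_width: 18.1
grasp_force: 60.0
```

Run:
```python
from h import *
s=sensors.read_state();print(s['position'],s['contact_force'])
w,_=grab('wrist','w5');drum('w5',s)
print(wpix([*(O+20*X),175],s))
u,v=wpix([*(O+20*X),175],s).astype(int);black('w5',s,(v-3,v,v+3),max(0,u-70),u+80)
cv2.imwrite('pics/c5.png',cv2.resize(w[v-70:v+70,max(0,u-110):u+150],None,fx=3,fy=3,interpolation=cv2.INTER_CUBIC)[:,:,::-1])
```

```text
[556.42077729  41.67280796 220.75069979] [-1.535941    2.82054749 14.7060687 ]
w5 red 70 cam y 116 [(6, 19, -0.16, 84.7), (12, 18, -0.09, 86.1), (18, 13, -0.09, 87.4)]
w5 yel 70 cam y 116 [(6, 33, 4.81, 75.9), (12, 30, 4.97, 77.2), (18, 42, 2.5, 83.2), (24, 37, -0.35, 89.4), (30, 38, 4.15, 82.9)]
w5 yel 73 cam y 116 [(6, 34, 3.06, 76.3), (12, 33, 3.11, 77.8), (18, 48, -0.96, 87.1), (24, 42, 0.67, 85.6), (30, 15, 2.94, 82.3)]
w5 yel 76 cam y 116 [(6, 35, 1.46, 76.8), (12, 28, 1.54, 78.2), (18, 49, -3.09, 89.0), (24, 48, 0.29, 83.9)]
w5 yel 80 cam y 116 [(6, 34, -0.45, 77.4), (12, 43, -2.86, 84.4), (18, 48, -3.51, 87.4), (24, 22, -0.77, 82.5)]
[ 87.15342486 275.54739748]
w5 272 [(55.3, 20, 20.51), (69.2, 18, 10.34), (75.5, 17, 6.35), (83.5, 17, 1.68), (104.4, 18, -9.62), (123.8, 20, -19.63), (142.3, 23, -29.42), (160.1, 27, -39.66)]
w5 275 [(58.4, 22, 18.53), (69.9, 20, 10.31), (76.1, 20, 6.37), (84.0, 20, 1.7), (105.0, 20, -9.69), (124.3, 22, -19.65), (159.6, 30, -39.12)]
w5 278 [(59.0, 24, 18.61), (70.1, 23, 10.61), (76.4, 22, 6.57), (84.8, 22, 1.62), (105.2, 23, -9.49), (138.7, 27, -27.02), (161.4, 33, -40.02)]
```

View pics/c5.png

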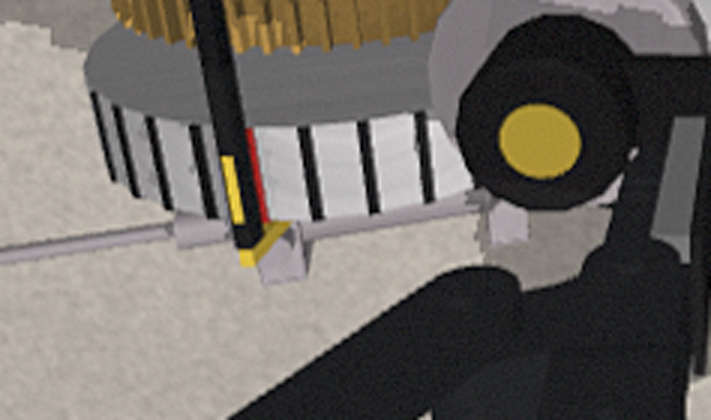

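servo_tool([
  {"travel": [-0.0251, -0.0016, 0], "rot": [0, 0, 0], "hand": 0},
  {"travel": [-0.0245, -0.0055, 0], "rot": [0, 0, 0], "hand": 0},
  {"travel": [0, 0, 0], "rot": [0, 0, 0], "hand": 0},
  {"travel": [0, 0, 0], "rot": [0, 0, 0], "hand": 0},
  {"travel": [0, 0, -0.012], "rot": [0, 0, 0], "hand": 0},
  {"travel": [0, 0, -0.012], "rot": [0, 0, 0], "hand": 0},
  {"travel": [0, 0, -0.012], "rot": [0, 0, 0], "hand": 0},
  {"travel": [0, 0, -0.01], "rot": [0, 0, 0], "hand": 0},
  {"travel": [0, 0, 0], "rot": [0, 0, 0], "hand": 0},
  {"travel": [0, 0, 0], "rot": [0, 0, 0], "hand": 0},
])

```text
clock: 16.73
position: [566.8, 42.8, 228.3]
ee_rot: [-0.134, 0.991, -0.0, -0.001]
contact_force: [-0.9, 1.2, 2.5]
gripper_width: 18.0
grasp_force: 59.5
```

servo_tool([
  {"travel": [0, 0, 0], "rot": [0, 0, 0], "hand": 0.5},
  {"travel": [0, 0, 0], "rot": [0, 0, 0], "hand": 0.6},
  {"travel": [0, 0, 0], "rot": [0, 0, 0], "hand": 0.6},
  {"travel": [0, 0, 0], "rot": [0, 0, 0], "hand": 0.6},
  {"travel": [0, 0, -0.03], "rot": [0, 0, 0], "hand": 0.6},
  {"travel": [0, 0, -0.1], "rot": [0, 0, 0], "hand": 0.6},
  {"travel": [0, 0, -0.12], "rot": [0, 0, 0], "hand": 0.6},
  {"travel": [0, 0, -0.12], "rot": [0, 0, 0], "hand": 0.6},
  {"travel": [0, 0, -0.1], "rot": [0, 0, 0], "hand": 0.6},
  {"travel": [0, 0, 0], "rot": [0, 0, 0], "hand": 0.6},
])

```text
clock: 17.57
position: [569.4, 42.8, 353.5]
ee_rot: [-0.135, 0.991, -0.0, 0.006]
contact_force: [0.7, 0.3, 1.3]
gripper_width: 51.1
grasp_force: 0.0
```

servo_tool([
  {"travel": [0.05, -0.11, 0], "rot": [0, 0, 0], "hand": 1},
  {"travel": [0.05, -0.11, 0], "rot": [0, 0, 0], "hand": 1},
  {"travel": [0.05, -0.12, 0], "rot": [0, 0, 0], "hand": 1},
  {"travel": [0.05, -0.12, 0], "rot": [0, 0, 0], "hand": 1},
  {"travel": [0, 0, 0], "rot": [0, 0, 0], "hand": 1},
  {"travel": [0, 0, 0], "rot": [0, 0, 0], "hand": 1},
  {"travel": [0, 0, 0], "rot": [0, 0, 0], "hand": 1},
])

```text
clock: 18.15
position: [549.6, -81.2, 346.4]
ee_rot: [-0.134, 0.991, 0.0, 0.0]
contact_force: [-0.3, 0.6, -0.0]
gripper_width: 85.7
grasp_force: 0.0
```

Run:
```python
from h import *
s=sensors.read_state();print(s['position'],s['contact_force'],s['clock'])
w,_=grab('wrist','w6');drum('w6',s)
u,v=wpix([*(O+20*X),175],s).astype(int);print(u,v);black('w6',s,(v-6,v-3,v,v+3),max(0,u-60),u+60)
h=cv2.cvtColor(w,cv2.COLOR_RGB2HSV);m=cv2.inRange(h,(0,170,70),(6,255,255));c,l,st,ce=cv2.connectedComponentsWithStats(m)
for i in range(1,c):
    if st[i,4]>30:print(st[i],ce[i],wray(*ce[i],s,168))
cv2.imwrite('pics/c6.png',cv2.resize(w[v-120:v+50,max(0,u-110):u+150],None,fx=3,fy=3,interpolation=cv2.INTER_CUBIC)[:,:,::-1])
```

```text
[549.55860544 -81.2110263  346.35063261] [-0.32879642  0.63559101 -0.01579961] 18.15
w6 yel 70 cam y -1 [(6, 10, -0.57, 257.5), (12, 10, -0.57, 257.5), (18, 7, -0.38, 257.3), (24, 5, 0.06, 256.8), (30, 6, -0.12, 257.0)]
w6 yel 73 cam y -1 [(6, 12, -0.54, 257.5), (12, 11, -0.42, 257.4), (18, 2, -0.54, 257.5), (24, 8, -0.0, 256.9), (30, 3, -0.11, 257.0)]
w6 yel 76 cam y -1 [(6, 10, -0.51, 257.5), (12, 11, -0.4, 257.4), (24, 11, -0.03, 256.9)]
w6 yel 80 cam y -1 [(6, 10, -0.47, 257.5), (12, 9, -0.35, 257.3), (18, 5, 0.06, 256.8), (24, 6, -0.09, 257.0)]
256 244
w6 238 [(207.6, 28, 58.13), (225.9, 17, 29.83), (235.3, 14, 19.9), (245.8, 13, 9.97), (256.0, 12, 0.77), (259.0, 12, -1.91), (268.0, 13, -10.03), (278.5, 14, -20.02), (287.9, 17, -29.97), (295.7, 20, -39.68), (306.7, 29, -59.98)]
w6 241 [(208.6, 31, 56.15), (220.1, 23, 36.94), (225.5, 21, 30.45), (235.3, 18, 19.97), (245.8, 16, 10.01), (256.0, 16, 0.77), (259.0, 16, -1.92), (268.0, 16, -10.08), (278.3, 18, -19.88), (287.9, 21, -30.01), (303.5, 30, -52.68)]
w6 244 [(228.6, 23, 27.07), (235.6, 22, 19.81), (245.8, 20, 10.03), (256.0, 19, 0.78), (258.8, 19, -1.74), (267.8, 20, -9.89), (278.3, 22, -19.99), (298.1, 29, -43.53)]
w6 247 [(223.7, 29, 32.82), (229.1, 27, 26.57), (257.1, 23, -0.23), (278.9, 26, -20.69), (288.2, 28, -30.65), (300.5, 35, -47.63)]
[205 125  22  22 370] [216.01891892 135.52162162] [ 522.75314386 -129.59209139  168.        ]
```

View pics/c6.png

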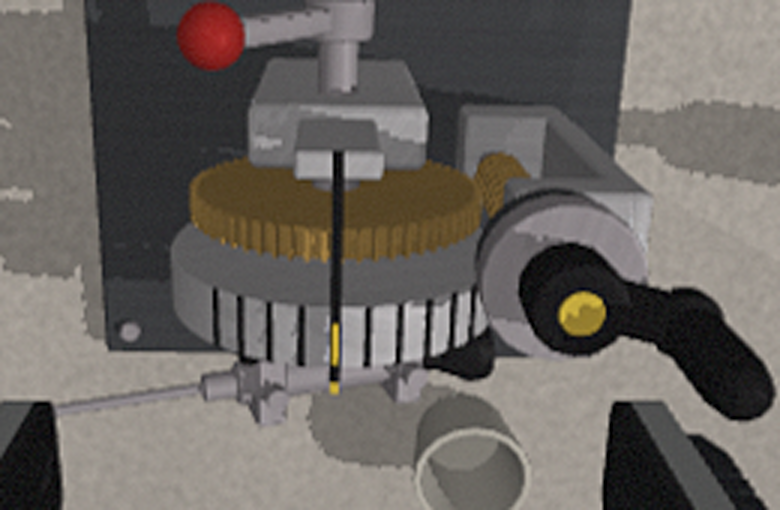

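servo_tool([
  {"travel": [0.05, -0.06, 0], "rot": [0, 0, 0], "hand": 0},
  {"travel": [0.05, -0.06, 0], "rot": [0, 0, 0], "hand": 0},
  {"travel": [0.052, -0.058, 0], "rot": [0, 0, 0], "hand": 0},
  {"travel": [0, 0, 0.1], "rot": [0, 0, 0], "hand": 0},
  {"travel": [0, 0, 0.12], "rot": [0, 0, 0], "hand": 0},
  {"travel": [0, 0, 0.12], "rot": [0, 0, 0], "hand": 0},
  {"travel": [0, 0, 0.12], "rot": [0, 0, 0], "hand": 0},
  {"travel": [0, 0, 0.12], "rot": [0, 0, 0], "hand": 0},
  {"travel": [0, 0, 0], "rot": [0, 0, 0], "hand": 0},
  {"travel": [0, 0, 0], "rot": [0, 0, 0], "hand": 0},
])

```text
clock: 19.03
position: [524.7, -133.5, 200.6]
ee_rot: [-0.135, 0.991, -0.0, -0.002]
contact_force: [0.7, -0.3, 1.5]
gripper_width: 0.2
grasp_force: 0.0
```

Run:
```python
from h import *
s=sensors.read_state();d=s['position'][:2]-O;print(s['position'],d@X,d@Y,s['contact_force'],s['gripper_width'],s['ee_rot'])
```

```text
[ 524.66455276 -133.49193711  200.60432939] -96.99972399394579 -45.21354352693105 [ 0.71053556 -0.33797711  1.45519933] 0.17430871612164392 [-1.35453505e-01  9.90782358e-01 -1.37401274e-04 -1.62712470e-03]
```

servo_tool([
  {"travel": [0, 0, 0.04], "rot": [0, 0, 0], "hand": 0},
  {"travel": [0, 0, 0.042], "rot": [0, 0, 0], "hand": 0},
  {"travel": [0, -0.024, 0.022], "rot": [0, 0, 0], "hand": 0},
  {"travel": [0, -0.018, 0.018], "rot": [0, 0, 0], "hand": 0},
  {"travel": [0, -0.018, 0.019], "rot": [0, 0, 0], "hand": 0},
  {"travel": [0, -0.014, 0.021], "rot": [0, 0, 0], "hand": 0},
  {"travel": [0, -0.014, 0.022], "rot": [0, 0, 0], "hand": 0},
])

```text
clock: 19.62
position: [531.9, -157.6, 157.4]
ee_rot: [-0.135, 0.991, -0.002, 0.001]
contact_force: [-1.8, -4.8, 8.2]
gripper_width: 0.1
grasp_force: 4.8
```

servo_tool([
  {"travel": [0, -0.01, 0.023], "rot": [0, 0, 0], "hand": 0},
  {"travel": [0, -0.01, 0.024], "rot": [0, 0, 0], "hand": 0},
  {"travel": [0, -0.006, 0.025], "rot": [0, 0, 0], "hand": 0},
  {"travel": [0, -0.006, 0.026], "rot": [0, 0, 0], "hand": 0},
  {"travel": [0, 0, 0.02], "rot": [0, 0, 0], "hand": 0},
  {"travel": [0, 0, 0], "rot": [0, 0, 0], "hand": 0},
])

```text
clock: 20.12
position: [535.4, -170.2, 129.5]
ee_rot: [-0.135, 0.991, -0.006, 0.002]
contact_force: [-0.1, -23.5, 9.0]
gripper_width: -0.3
grasp_force: 9.5
```

servo_tool([
  {"travel": [0, -0.02, 0], "rot": [0, 0, 0], "hand": 0},
  {"travel": [0, -0.02, -0.04], "rot": [0, 0, 0], "hand": 0},
  {"travel": [0, 0, -0.1], "rot": [0, 0, 0], "hand": 0},
  {"travel": [0, 0, -0.14], "rot": [0, 0, 0], "hand": 0},
  {"travel": [0, 0, -0.14], "rot": [0, 0, 0], "hand": 0},
  {"travel": [0, 0, -0.14], "rot": [0, 0, 0], "hand": 0},
  {"travel": [0, 0.08, -0.14], "rot": [0, 0, 0], "hand": 0},
  {"travel": [0, 0, 0], "rot": [0, 0, 0], "hand": 0},
  {"travel": [0, 0, 0], "rot": [0, 0, 0], "hand": 0},
])

```text
clock: 20.87
position: [531.1, -153.6, 303.5]
ee_rot: [-0.135, 0.991, -0.0, 0.003]
contact_force: [-0.2, -0.6, -0.9]
gripper_width: -0.1
grasp_force: 0.0
```

Run:
```python
from h import *
s=sensors.read_state();d=s['position'][:2]-O;print(s['position'],d@X,d@Y,s['contact_force'])
w,_=grab('wrist','w7')
h=cv2.cvtColor(w,cv2.COLOR_RGB2HSV);m=cv2.inRange(h,(0,170,70),(6,255,255));c,l,st,ce=cv2.connectedComponentsWithStats(m)
for i in range(1,c):
    if st[i,4]>30:
        for z in(105,120,135,150):
            q=wray(*ce[i],s,z);d=q[:2]-O;print(st[i],ce[i],z,d@X,d@Y,np.hypot(d@Y,z-105))
```

```text
[ 531.11836053 -153.61089099  303.52731952] -96.19404339697478 -66.32692361719616 [-0.16324458 -0.5540332  -0.88757641]
[241 159  20  21 328] [251.02743902 169.16463415] 105 -94.40189955175589 -71.51243090744975 71.51243090744975
[241 159  20  21 328] [251.02743902 169.16463415] 120 -98.0667674093041 -71.23113263105222 72.79336683999821
[241 159  20  21 328] [251.02743902 169.16463415] 135 -101.73163526685244 -70.94983435465464 77.03167527032585
[241 159  20  21 328] [251.02743902 169.16463415] 150 -105.39650312440078 -70.66853607825709 83.77972303274775
```

View pics/w7.png

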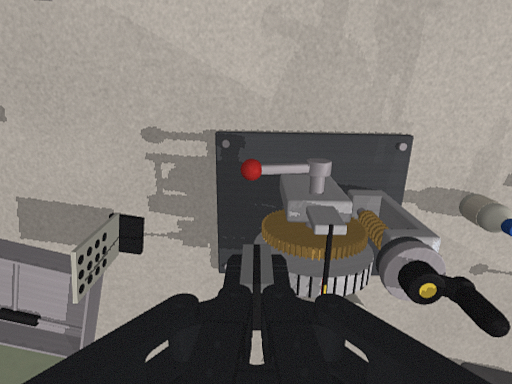

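servo_tool([
  {"travel": [0.004, -0.018, 0.1], "rot": [0, 0, 0], "hand": 0},
  {"travel": [0, 0, 0.13], "rot": [0, 0, 0], "hand": 0},
  {"travel": [0, 0, 0.14], "rot": [0, 0, 0], "hand": 0},
  {"travel": [0, 0, 0.14], "rot": [0, 0, 0], "hand": 0},
  {"travel": [0, 0, 0.08], "rot": [0, 0, 0], "hand": 0},
  {"travel": [0, 0, 0], "rot": [0, 0, 0], "hand": 0},
  {"travel": [0, 0, 0], "rot": [0, 0, 0], "hand": 0},
])

```text
clock: 21.5
position: [529.4, -158.7, 151.4]
ee_rot: [-0.134, 0.991, 0.0, -0.002]
contact_force: [-0.1, 0.2, 1.7]
gripper_width: -0.4
grasp_force: 0.0
```

servo_tool([
  {"travel": [0, 0, 0.02], "rot": [0, 0, 0], "hand": 0},
  {"travel": [0, 0, 0.02], "rot": [0, 0, 0], "hand": 0},
  {"travel": [0, 0, 0], "rot": [0, 0, 0], "hand": 0},
])

```text
clock: 21.75
position: [530.5, -158.1, 143.5]
ee_rot: [-0.134, 0.991, 0.0, 0.0]
contact_force: [-0.9, -0.1, -0.1]
gripper_width: -0.0
grasp_force: 0.0
```

Run:
```python
from h import *
s=sensors.read_state();d=s['position'][:2]-O;print(s['position'],d@X,d@Y,s['contact_force'])
```

```text
[ 530.51532529 -158.12931147  143.48749733] -97.98995719191703 -70.51672894998893 [-0.87694111 -0.09357485 -0.09238978]
```

Aligned over the ball; press down in steps.

servo_tool([
  {"travel": [0, 0, 0.02], "rot": [0, 0, 0], "hand": 0},
  {"travel": [0, 0, 0.02], "rot": [0, 0, 0], "hand": 0},
  {"travel": [0, -0.003, 0.02], "rot": [0, 0, 0], "hand": 0},
  {"travel": [0, -0.003, 0.02], "rot": [0, 0, 0], "hand": 0},
  {"travel": [0, 0, 0], "rot": [0, 0, 0], "hand": 0},
])

```text
clock: 22.17
position: [531.4, -160.4, 123.6]
ee_rot: [-0.135, 0.991, -0.001, 0.0]
contact_force: [0.5, -2.3, 1.7]
gripper_width: -0.4
grasp_force: 1.0
```

servo_tool([
  {"travel": [0, -0.003, 0.016], "rot": [0, 0, 0], "hand": 0},
  {"travel": [0, 0, 0.016], "rot": [0, 0, 0], "hand": 0},
  {"travel": [0, 0, 0], "rot": [0, 0, 0], "hand": 0},
])

```text
clock: 22.42
position: [531.9, -161.3, 116.3]
ee_rot: [-0.135, 0.991, -0.001, 0.001]
contact_force: [0.5, -2.2, 4.4]
gripper_width: -0.3
grasp_force: 2.0
```

servo_tool([
  {"travel": [0, 0, 0.012], "rot": [0, 0, 0], "hand": 0},
  {"travel": [0, 0, 0.01], "rot": [0, 0, 0], "hand": 0},
  {"travel": [0, 0, 0], "rot": [0, 0, 0], "hand": 0},
])

```text
clock: 22.67
position: [532.3, -161.4, 115.3]
ee_rot: [-0.136, 0.991, -0.002, 0.001]
contact_force: [-7.6, -0.9, 25.6]
gripper_width: -0.2
grasp_force: 13.1
```

Run:
```python
from h import *
s=sensors.read_state();d=s['position'][:2]-O;print(s['position'],d@X,d@Y,s['contact_force'])
```

```text
[ 532.26600555 -161.40462579  115.27191527] -97.18456444189952 -74.14218171827777 [-7.59291776 -0.89662949 25.59337321]
```

servo_tool([
  {"travel": [0, 0, -0.06], "rot": [0, 0, 0], "hand": 0},
  {"travel": [0, 0, -0.14], "rot": [0, 0, 0], "hand": 0},
  {"travel": [0, 0, -0.14], "rot": [0, 0, 0], "hand": 0},
  {"travel": [0, 0, -0.14], "rot": [0, 0, 0], "hand": 0},
  {"travel": [0.05, 0.12, -0.14], "rot": [0, 0, 0], "hand": 0},
  {"travel": [0.05, 0.12, -0.14], "rot": [0, 0, 0], "hand": 0},
  {"travel": [0, 0, 0], "rot": [0, 0, 0], "hand": 0},
  {"travel": [0, 0, 0], "rot": [0, 0, 0], "hand": 0},
])

```text
clock: 23.33
position: [496.1, -114.6, 293.0]
ee_rot: [-0.135, 0.991, 0.0, 0.003]
contact_force: [0.3, 0.1, -1.1]
gripper_width: -0.1
grasp_force: 0.0
```

Run:
```python
from h import *
s=sensors.read_state();d=s['position'][:2]-O;print(s['position'],d@X,d@Y,s['contact_force'])
w,_=grab('wrist','w8');drum('w8',s)
h=cv2.cvtColor(w,cv2.COLOR_RGB2HSV);m=cv2.inRange(h,(0,170,70),(6,255,255));c,l,st,ce=cv2.connectedComponentsWithStats(m)
for i in range(1,c):
    if st[i,4]>30:
        q=wray(*ce[i],s,105);d=q[:2]-O;print(st[i],d@X,d@Y)
u,v=wpix([*(O+12*X),175],s).astype(int);print(u,v);black('w8',s,(v-3,v,v+3),max(0,u-60),u+60)
a,_=get_image('scene');b=np.load('pics/s1.npz')['p']
D=cv2.absdiff(a,b).max(2);D[:,:215]=0;n,l,st,ce=cv2.connectedComponentsWithStats((cv2.GaussianBlur(D,(5,5),0)>40).astype(np.uint8))
print([list(x) for x in st[1:] if x[4]>15])
```

```text
[ 496.09519162 -114.57531375  293.02633765] -119.4296082378406 -19.310892547698195 [ 0.25383172  0.08293281 -1.07724167]
[197 180  19  20 291] -98.00591121297995 -73.1828781210072
274 315
w8 312 []
w8 315 []
w8 318 []
[[np.int32(214), np.int32(47), np.int32(54), np.int32(134), np.int32(2692)], [np.int32(267), np.int32(161), np.int32(13), np.int32(22), np.int32(193)], [np.int32(265), np.int32(197), np.int32(5), np.int32(9), np.int32(23)], [np.int32(230), np.int32(203), np.int32(7), np.int32(7), np.int32(42)], [np.int32(273), np.int32(219), np.int32(4), np.int32(6), np.int32(18)], [np.int32(227), np.int32(220), np.int32(7), np.int32(6), np.int32(34)], [np.int32(260), np.int32(232), np.int32(15), np.int32(28), np.int32(116)]]
```

View pics/w8.png

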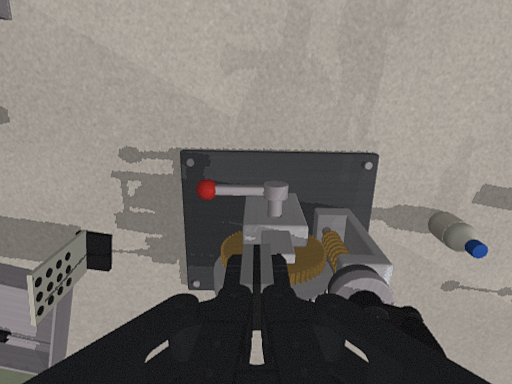

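Run:
```python
from h import *
for n in('scene','side'):
    p,_=get_image(n);h=cv2.cvtColor(p,cv2.COLOR_RGB2HSV);m=cv2.inRange(h,(0,170,90),(6,255,255));c,l,st,ce=cv2.connectedComponentsWithStats(m)
    for i in range(1,c):
        if 10<st[i,4]<60:
            for z in (105,115):
                d=ray(n,*ce[i],z)[:2]-O;print(n,ce[i],z,(d@X).round(1),(d@Y).round(1))
```

```text
scene [230.72727273 223.        ] 105 -98.0 -74.0
scene [230.72727273 223.        ] 115 -95.3 -79.5
side [284.83333333 184.16666667] 105 -98.3 -77.3
side [284.83333333 184.16666667] 115 -103.7 -63.6
```

```bash
python3 -c "
from h import *
print(job_done())"
```

```text
the job is handed in; nothing more can be done
None
```

The job is handed in: the red line sits under the index to within about half a degree by the camera, the crank is sprung up, and the clamp is pushed down to its stop. The wind took about 2.9 turns, with wrist readings of about 13–16 N and one of 18 N. On the first clamp push the fingers slipped off the ball with about 23 N sideways, so I pushed it again. The before/after scene images showed no shift of the loose items; the last pictures didn't show the drum clearly.

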